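# Bolt the tool chest under its spring catch

### The job

Lock the green chest: with one fingertip press the yellow spring catch down and keep it down, and with the other finger push the red tab so that the steel bolt slides fully home into the keeper on the grey end deck. Then let go, so that the catch springs up again and locks the bolt. It is all fingertip work: lift or carry nothing, and leave the things standing around where they are.

Things in the scene. Friction and masses are not known exactly. Their poses are not given: they have to be found in the camera images.
- chest: green steel chest, 226 x 400 x 80 mm, fixed; origin: centre of its underside, z up; place and turn vary. The bolt slides along the chest's +y, to the grey end deck. Chest frame: bolt line at x = -25 mm, catch line at x = +25 mm, both along y. Above the chest's top: bar 22 mm, bar guides (y = -90 and +72 mm) 28 mm, keeper (y = +114 mm) 29 mm, black housing round the catch 27 mm
- tab_top (a point): centre of the top edge of the red upright thumb tab on the bolt; moves with it. The tab is 30 mm wide (chest x), 8 mm thick (chest y), from 22 to 64 mm above the chest's top. Push its -y face towards the chest's +y. With the bolt fully back the point is at chest (-25, -30, 144) mm
- catch_top (a point): centre of the upper face of the yellow catch: a bar 30 mm wide (chest x), 120 mm long (chest y) that goes straight down under a finger anywhere along it; the finger can slide along it while pressing. The point is at chest (25, -8, 124) mm unpressed, 10 mm lower fully down. 20 mm gap between tab and catch
- bolt (a joint): how far the bolt is slid, m: 0 fully back, 0.045 fully home (hard stop). Starts at 0 to 0.007. With the catch up it stops at about 0.008. Needs about 2 N and stays where left. The catch can rise fully again only with the bolt beyond about 0.0415 (if let up on the way it drops into a notch near 0.022)
- catch (a joint): how far the catch is pressed down, m: 0 up, 0.010 fully down (a hard stop). It frees the bolt from 0.006 down. Spring force about 4 N at the start and 7 N fully down; it springs up when let go
- glue_jar: amber screw-top jar, 42 mm across, 50 mm tall, stands on the chest lid; origin at the centre of its underside; a bystander, leave it alone
- tape_roll: blue roll of tape, 60 mm across, 19 mm tall, lies on the grey end deck of the chest; origin at the centre of its underside; a bystander, leave it alone
- mug: blue mug, 76 mm across, 90 mm tall, on the table beyond the chest; origin at the centre of its underside; a bystander, leave it alone
- oil_bottle: white bottle with a red cap, 60 mm across, 160 mm tall, on the table beyond the chest; origin at the centre of its underside; a bystander, leave it alone
- paint_tin: closed tin with a blue band, 70 mm across, 85 mm tall, on the table beyond the chest; origin at the centre of its underside; a bystander, leave it alone
- pliers: black pliers lying flat, about 165 mm long, on the table at the -y end of the chest; origin at the centre of its underside; a bystander, leave it alone
- parts_tray: grey tray of small brown and green parts, 130 x 100 x 28 mm, on the table at the +y end of the chest; origin at the centre of its underside; a bystander, leave it alone
- carton: cardboard carton, 60 x 90 x 50 mm, on the table at the +y end of the chest; origin at the centre of its underside; a bystander, leave it alone

How it is judged:
On the way, in this order (a step that is already met when the one before it is completed fails the run):
1. a fingertip holds the catch down (5.5 mm or more) while the bolt is still drawn back (value of joint catch above 0.0055 m and contact force between the fingers and catch above 0.5 N and value of joint bolt below 0.011 m), for 0.1 s.
2. the bolt reaches home (40 mm or more) with the catch still held down by a finger (4 mm or more) (value of joint catch above 0.004 m and contact force between the fingers and catch above 0.5 N and value of joint bolt above 0.04 m), for 0.05 s.
At the end, for the whole second after the job is handed in: the bolt is home (40 mm or more of its 45 mm), at rest, and the catch has sprung up again (within 2 mm) and locks it (value of joint bolt above 0.04 m and value of joint catch below 0.002 m and velocity of joint bolt below 0.005 m/s); the robot touches nothing.
It fails at once if the catch is let up while the bolt is on its way (value of joint bolt between 0.012 and 0.039 m and value of joint catch below 0.0045 m).
It fails at once if a bystander is pushed, lifted or carried (more than 25 mm) or tipped (distance of any of glue_jar, tape_roll, mug, oil_bottle, paint_tin, pliers, parts_tray, carton from where it was at the start of the episode above 0.025 m or angle between any of glue_jar, tape_roll, mug, oil_bottle, paint_tin, pliers, parts_tray, carton's own z axis and vertical above 0.5 rad).
It also fails if it takes over 32 s, if anything falls off the work surface, if the arm or the gripper's body presses on something with over 40 N, if the wrist force passes 120 N, or if a joint passes its speed limit or range.

### The arm

A 6-joint arm with a two-finger parallel gripper is mounted at the origin on the work surface. World frame = base frame: x ahead of the robot, y to its left, z up, the work surface at z = 0. Lengths are in m, angles in rad, forces in N, time in s.
With the tool pointing down it reaches from about 0.325 to 0.85 m from the base axis. Payload 4.4 kg.
Tool frame: the origin (TCP) lies between the finger pads; the fingertips stand 17 mm ahead of it and the grasp point (between the pads) lies 2 mm behind it (env.tcp_to_tips is the distance from the TCP to the fingertips, in m); z points along the fingers, y is the line along which they close (so a half turn about z gives the same grasp; the last joint's range is limited). The gripper opens to 94 mm and grips with 3 to 60 N. Pads are 16 mm wide; open, the fingers measure 119 mm over their backs; the gripper's body (75 mm by 177 mm) begins 78 mm behind the grasp point.
Start: joints at [-1.325, 0.207, 1.542, -0, 1.393, -0.15], TCP at [0.222, -0.53, 0.222] pointing down, gripper open.
Joint ranges: [-2.73, 2.73], [-0.86, 2.22], [0.23, 2.46], [-1.11, 4.25], [0.08, 2.63], [-2.82, 2.82]. Speed limits (rad/s): [2.79, 2.79, 3.14, 3.14, 3.14, 3.14].

### API

Orientations are given as a unit quaternion [x, y, z, w].
In Python, from workcell import env, cams, close_job, find_in, tip_of gives the robot as it stands.
- The arm moves only by the shell command python3 -m creep 'ROWS' [FORCE]. ROWS is JSON, a list that holds one entry, the list of rows, each a list of 7 numbers: the opening, from 0 (shut) to 1 (fully open), then the shift along the world's x, y, z in cm, then the turn, a rotation vector about the world's x, y, z in degrees. In form: [[[claw, tx, ty, tz, wx, wy, wz], ...]]. A call has 1 to 10 rows; each row shifts and turns the commanded pose from where the row before left it; what a row does not reach is not made up. A row lasts 1/8 s, in which the tool goes at most 62.5 mm and 10.7 degrees, less where a joint would pass 70% of its speed; a pose out of reach is approached as far as the arm can. A call with a gripper value outside its range is refused whole. The fingers move at their own pace and stop on an object; FORCE is the grip in N (left out, the last holds). Time passes only in rows, so rows that do not move let the fingers close. It gives the time, the measured TCP pose, the force, the opening and the grip force at its end, in the units of the state.
- env.observe(): the state, without advancing time (a new reading comes with each control period).
- cams.capture(name): name is "scene" or "side" or "wrist"; returns a dict with "img" (420x560x3 uint8, red, green, blue), "vertical_fov" (degrees; the focal length in pixels is half the picture's height over the tangent of half this angle, whatever the lens; pixels are square), "cx", "cy" (the principal point, pixels), "R" (3x3) and "t" (3): a world point X has camera coordinates R X + t. Camera axes: x right, y down, z forward; pixel columns grow to the right and rows downward; lengths in m; the calibration is good to about 2 mm. A picture is of the moment at which its call begins. There is no depth.
- close_job(): hands the job in; it is judged then, once.
Trained networks look in the newest picture that a camera, given by its name, has taken for a name from the list of things; names that differ only in an ending like _2 or _b are one class to them, and where a whole thing is asked for, a point or a joint stands for the part that bears it (a point fixed in the world has none). Each returns a list of dicts, best first, with "score" (0 to 1); they miss things now and then, are a little off and sometimes report something else, mostly with a low value. They report only what shows in the picture. A call takes as long as a camera call.
- find_in(camera, query): "extent" ([left, top, right, bottom] as shares, 0 to 1, of the picture: columns of its width, rows of its height, round what is visible of it).
- tip_of(camera, query): "centre" ([column, row] as shares, 0 to 1, of the picture: columns of its width, rows of its height: a listed point, or the origin of a listed thing).
The state is a dict: "t": time; "qpos": joint angles; "qd": joint speeds; "joint_torque": joint torques, N m; "tcp_pos": TCP position; "ee_rot": TCP orientation; "ft_force": force on the tool from outside, world axes, zero at the start; "ft_torque": the same for the moment, N m; "opening": opening from 0.0 (shut) to 1.0 (fully open); "gripper_force": force on a finger pad.
Only numpy, scipy, OpenCV 4.12 (cv2) and the standard library are available. Lean on these libraries where they do the work, as an engineer would, in place of code of your own. Each camera call takes 0.05 s, during which the arm holds its last target. There are 200 camera calls.

## Working session

There is one attempt and no reset: what is moved stays moved. The work goes in short steps, Python scripts to look and compute and a shell command to move; the robot and the scene stay as the last step left them, time stands still between calls to the robot, and variables do not carry over. Pictures are saved under pics/ and viewed, at most 10 in all, crops included, and the job is handed in when it is done.

```bash
mkdir -p pics; cat > h.py <<'E'
import numpy as np,cv2
from workcell import env,cams,close_job,find_in,tip_of
def ray(c,s):
    h,w=c["img"].shape[:2]; f=h/2/np.tan(np.radians(c["vertical_fov"])/2)
    d=np.array([(s[0]*w-c["cx"])/f,(s[1]*h-c["cy"])/f,1]); R=np.array(c["R"]); t=np.array(c["t"])
    return -R.T@t, R.T@d/np.linalg.norm(d)
def atz(c,s,z):
    o,d=ray(c,s); return o+d*(z-o[2])/d[2]
def proj(c,X):
    h,w=c["img"].shape[:2]; f=h/2/np.tan(np.radians(c["vertical_fov"])/2)
    p=np.array(c["R"])@X+np.array(c["t"]); return p[:2]/p[2]*f+[c["cx"],c["cy"]]
def save(c,n): cv2.imwrite("pics/"+n,c["img"][:,:,::-1])
E
python3 - <<'E'
from h import *
np.set_printoptions(precision=3,suppress=True)
Z=dict(tab_top=.144,catch_top=.124,chest=0,glue_jar=.08,tape_roll=.08)
for n in("scene","side"):
    c=cams.capture(n); save(c,n+"0.png"); print(n,-np.array(c["R"]).T@c["t"])
    for q,z in Z.items():
        for r in tip_of(n,q)[:2]: print(q,round(r["score"],2),np.array(r["centre"])*[560,420],atz(c,r["centre"],z))
s=env.observe(); print(s["t"],s["tcp_pos"],s["ee_rot"],s["opening"],env.tcp_to_tips)
E
```

```text
scene [1.148 0.605 0.826]
tab_top 0.66 [297.92  167.412] [0.461 0.06  0.144]
catch_top 0.96 [296.688 185.22 ] [0.505 0.093 0.124]
chest 0.74 [301.    219.492] [0.504 0.113 0.   ]
chest 0.33 [332.024 233.898] [0.49  0.217 0.   ]
glue_jar 0.73 [330.904 237.594] [0.566 0.26  0.08 ]
glue_jar 0.63 [254.52  176.316] [ 0.518 -0.062  0.08 ]
tape_roll 0.84 [327.88  238.098] [0.572 0.255 0.08 ]
tape_roll 0.28 [299.992 167.706] [0.394 0.015 0.08 ]
side [ 0.518 -0.634  0.957]
tab_top 0.56 [235.592 195.216] [0.469 0.079 0.144]
catch_top 0.73 [256.984 196.098] [0.519 0.09  0.124]
chest 0.96 [250.824 222.6  ] [0.5   0.107 0.   ]
glue_jar 0.85 [256.592 256.62 ] [ 0.512 -0.054  0.08 ]
tape_roll 0.83 [267.904 160.188] [0.554 0.256 0.08 ]
tape_roll 0.68 [230.776 147.294] [0.453 0.312 0.08 ]
0.6 [ 0.222 -0.53   0.222] [0.98  0.197 0.    0.   ] 1.0024730568290543 0.017
```

View pics/scene0.png

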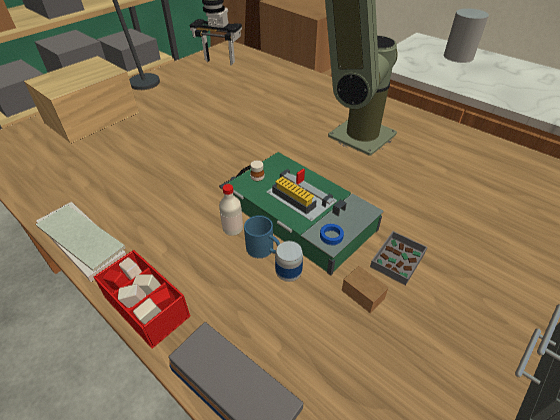

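View pics/side0.png

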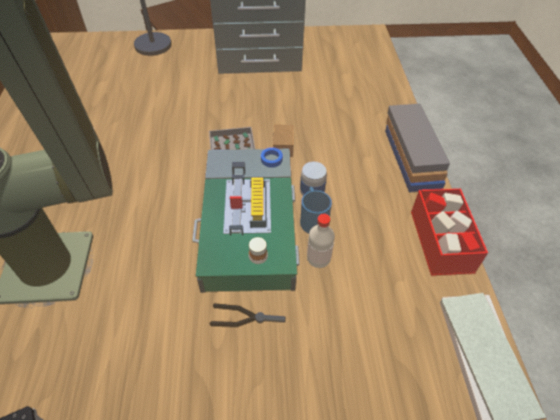

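The scene view shows the chest with the tab at about (299,175) and the yellow catch at (296,190). The side view shows the tab at (236,200), the catch at (257,200), and the chest top corners near (200,272), (295,277), (291,151) and (207,150). The chest lies nearly along world y, so I'll fit the yaw.

```bash
python3 - <<'E'
from h import *
np.set_printoptions(precision=4,suppress=True)
c=cams.capture("side"); im=c["img"]
# green lid mask rectified at z=.08, 1 mm/px
xs,ys=np.meshgrid(np.arange(.3,.75,.001),np.arange(-.2,.45,.001))
P=np.stack([xs,ys,0*xs+.08],-1).reshape(-1,3)
q=np.array([proj(c,p) for p in P]).reshape(*xs.shape,2).astype(np.float32)
r=cv2.remap(im,q[...,0],q[...,1],cv2.INTER_LINEAR)
r=cv2.flip(r,0) # up = +y
cv2.imwrite("pics/rect.png",r[:,:,::-1])
E
```

```text
(no output)
```

View pics/rect.png

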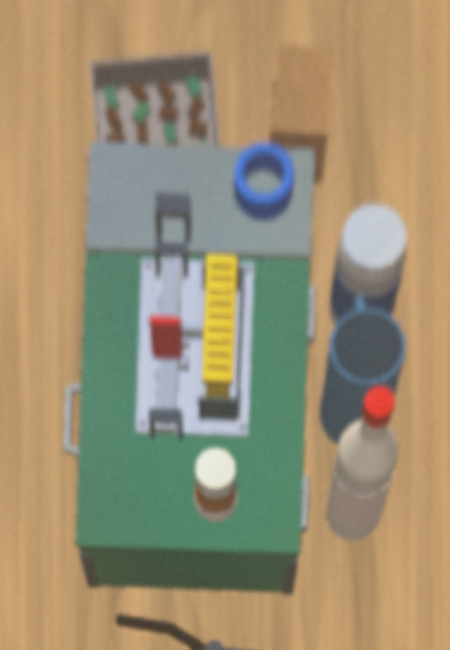

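The rectified lid's corners, (90,144), (315,150), (299,551) and (77,545), measure 225 x 401 mm as they should. That puts the chest centre at about (0.4955, 0.1015) with yaw about −2°. It also predicts the tab and catch positions the networks gave. I'll hover the TCP at chest (0,−52), world (0.494, 0.0495).

```bash
python3 -m creep '[[[0.4,2.4,5.0,0,0,0,6.5],[0.4,2.4,5.0,0,0,0,6.5],[0.4,2.4,5.0,0,0,0,6.5],[0.4,2.4,5.0,0,0,0,6.5],[0.4,2.4,5.0,0,0,0,6.5],[0.4,2.4,5.0,0,0,0,6.5],[0.4,2.4,5.0,0,0,0,6.5],[0.4,2.4,5.0,0,0,0,6.5],[0.4,2.4,5.0,0,0,0,6.5],[0.4,2.4,5.0,0,0,0,6.5]]]' 20
python3 - <<'E'
from h import *
s=env.observe(); print(s["t"],s["tcp_pos"],s["ee_rot"],s["opening"],s["ft_force"],s["qpos"])
E
```

```text
t: 1.9
tcp_pos: [0.4629, -0.0286, 0.2229]
ee_rot: [0.72, 0.694, 0.0, 0.001]
ft_force: [0.8, -1.0, 0.8]
opening: 0.398
gripper_force: 0.0
1.9 [ 0.46293744 -0.02861495  0.22288797] [7.19623240e-01 6.94364421e-01 2.84989655e-04 6.01495867e-04] 0.3983972458247059 [ 0.77821258 -0.95222898  0.83583739] [-2.48561281e-01 -3.59478516e-02  1.80293332e+00 -1.52039924e-04
  1.37328437e+00 -2.12808272e-01]
```

```bash
python3 -m creep '[[[0.4,1.5,3.9,-1.5,0,0,0],[0.4,1.6,3.9,-1.5,0,0,0],[0.4,0,0,0,0,0,0],[0.4,0,0,0,0,0,0]]]'
python3 - <<'E'
from h import *
np.set_printoptions(precision=4,suppress=True)
s=env.observe(); tp=np.array(s["tcp_pos"])
for n in("wrist","side"):
    c=cams.capture(n); save(c,n+"1.png")
    for q,z in(("tab_top",.144),("catch_top",.124)):
        for r in tip_of(n,q)[:1]: print(n,q,round(r["score"],2),np.array(r["centre"])*[560,420],atz(c,r["centre"],z))
print(tp,s["ft_force"])
E
```

```text
t: 2.4
tcp_pos: [0.4932, 0.0473, 0.1926]
ee_rot: [0.721, 0.693, -0.0, 0.0]
ft_force: [-0.4, -0.9, -0.3]
opening: 0.403
gripper_force: 0.0
wrist tab_top 0.78 [235.2   205.002] [0.4671 0.0721 0.144 ]
wrist catch_top 0.95 [304.08  167.706] [0.5184 0.0938 0.124 ]
side tab_top 0.95 [234.976 196.812] [0.4679 0.0737 0.144 ]
side catch_top 0.72 [258.888 194.712] [0.5242 0.0945 0.124 ]
[0.4932 0.0473 0.1926] [-0.3731 -0.8577 -0.3376]
```

View pics/wrist1.png

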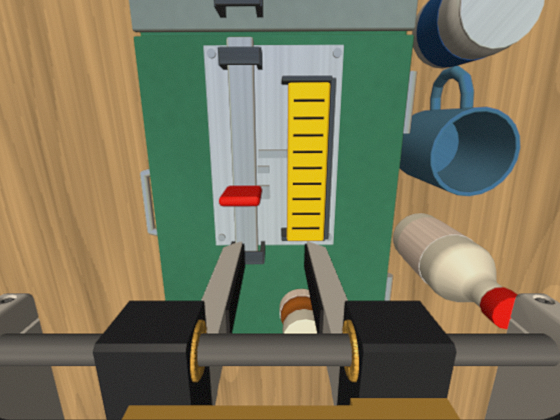

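View pics/side1.png

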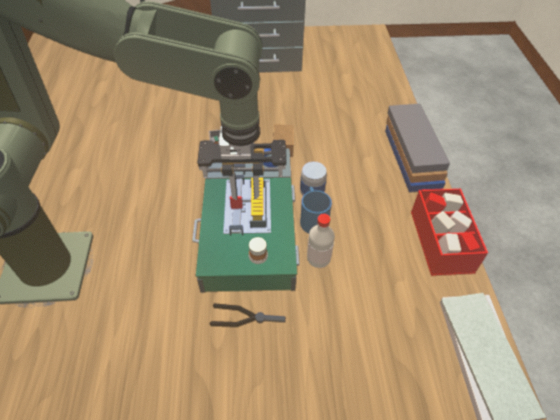

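The wrist view shows the tab at (240,195) and the catch spanning (288–330, 82–240). The finger lines fall over the bolt and catch, with the fingers behind the tab, so the alignment is good and the bolt is near 0. Next I'll descend to just above the catch, then press.

```bash
python3 -m creep '[[[0.4,0,0,-1.6,0,0,0],[0.4,0,0,-1.6,0,0,0],[0.4,0,0,-1.3,0,0,0],[0.4,0,0,0,0,0,0]]]'; python3 -m creep '[[[0.4,0,0,-0.5,0,0,0],[0.4,0,0,-0.4,0,0,0],[0.4,0,0,0,0,0,0],[0.4,0,0,0,0,0,0]]]'
```

```text
t: 3.2
tcp_pos: [0.4916, 0.0478, 0.1453]
ee_rot: [0.721, 0.693, -0.001, -0.002]
ft_force: [-0.5, 0.6, -0.1]
opening: 0.4
gripper_force: 0.0
t: 3.7
tcp_pos: [0.4938, 0.0477, 0.1392]
ee_rot: [0.721, 0.693, 0.0, 0.001]
ft_force: [-1.1, 1.2, 4.4]
opening: 0.401
gripper_force: 2.0
```

```bash
python3 -m creep '[[[0.4,0,0,-0.4,0,0,0],[0.4,0,0,-0.3,0,0,0],[0.4,0,0,0,0,0,0],[0.4,0,0,0,0,0,0]]]'
```

```text
t: 4.2
tcp_pos: [0.4938, 0.0476, 0.1321]
ee_rot: [0.721, 0.693, 0.0, 0.001]
ft_force: [-1.8, -0.4, 6.0]
opening: 0.397
gripper_force: 3.1
```

```bash
python3 -m creep '[[[0.4,0,0,-0.15,0,0,0],[0.4,0,0,0,0,0,0],[0.4,0,0,0,0,0,0]]]'
```

```text
t: 4.58
tcp_pos: [0.4939, 0.0476, 0.1311]
ee_rot: [0.721, 0.693, 0.001, 0.001]
ft_force: [-2.0, -0.4, 8.7]
opening: 0.401
gripper_force: 4.4
```

The catch is at its stop (8.7 N). Now I'll push along chest +y.

```bash
python3 -m creep '[[[0.4,0.02,0.5,0,0,0,0],[0.4,0.02,0.5,0,0,0,0],[0.4,0.02,0.5,0,0,0,0],[0.4,0.02,0.5,0,0,0,0],[0.4,0.02,0.5,0,0,0,0],[0.4,0.02,0.5,0,0,0,0],[0.4,0,0,0,0,0,0]]]'
```

```text
t: 5.45
tcp_pos: [0.496, 0.0758, 0.1312]
ee_rot: [0.721, 0.693, -0.0, 0.003]
ft_force: [-1.0, -4.7, 7.6]
opening: 0.397
gripper_force: 3.8
```

```bash
python3 -m creep '[[[0.4,0.02,0.5,0,0,0,0],[0.4,0.02,0.5,0,0,0,0],[0.4,0.02,0.5,0,0,0,0],[0.4,0.02,0.5,0,0,0,0],[0.4,0.02,0.5,0,0,0,0],[0.4,0,0.3,0,0,0,0],[0.4,0,0,0,0,0,0]]]'
```

```text
t: 6.32
tcp_pos: [0.497, 0.1037, 0.1311]
ee_rot: [0.721, 0.693, -0.0, 0.003]
ft_force: [-0.3, -6.9, 7.6]
opening: 0.403
gripper_force: 3.9
```

```bash
python3 -m creep '[[[0.4,0,0.3,0,0,0,0],[0.4,0,0.2,0,0,0,0],[0.4,0,0,0,0,0,0],[0.4,0,0,0,0,0,0]]]'
```

```text
t: 6.82
tcp_pos: [0.497, 0.1048, 0.1312]
ee_rot: [0.72, 0.694, -0.003, 0.005]
ft_force: [-0.3, -15.5, 8.1]
opening: 0.401
gripper_force: 9.6
```

The bolt is at its hard stop: force rose to 15.5 N with almost no motion, at the predicted y. I'll ease off and lift.

```bash
python3 -m creep '[[[0.4,0,-0.4,0,0,0,0],[0.4,0,0,1,0,0,0],[0.4,0,-0.3,1.5,0,0,0],[0.4,0,-0.5,3,0,0,0],[0.4,0,0,4,0,0,0],[0.4,0,0,0,0,0,0],[0.4,0,0,0,0,0,0]]]'
python3 - <<'E'
from h import *
for n in("wrist","side"):
    c=cams.capture(n); save(c,n+"2.png")
    for q,z in(("tab_top",.144),("catch_top",.124)):
        for r in tip_of(n,q)[:1]: print(n,q,round(r["score"],2),atz(c,r["centre"],z))
E
```

```text
t: 7.7
tcp_pos: [0.4945, 0.099, 0.224]
ee_rot: [0.721, 0.693, -0.001, -0.001]
ft_force: [0.4, 0.8, -0.3]
opening: 0.395
gripper_force: 0.0
wrist tab_top 0.97 [0.47323183 0.11679337 0.144     ]
wrist catch_top 0.95 [0.51890335 0.09510271 0.124     ]
side tab_top 0.6 [0.46980677 0.115671   0.144     ]
side catch_top 0.91 [0.5191585  0.10131261 0.124     ]
```

View pics/wrist2.png

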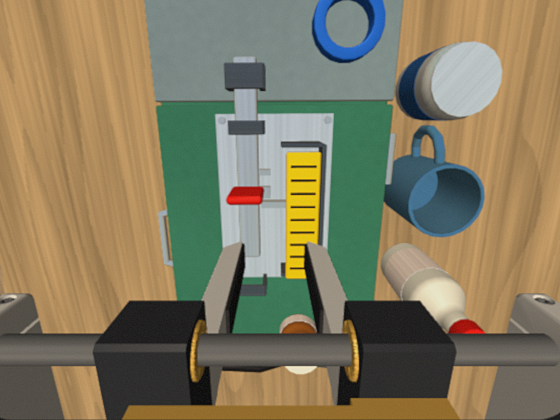

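The bolt runs through the keeper at (245,75), and the tab at (246,195) has moved about 44 mm. The catch reads at its raised position, and nothing touches the robot. I'll hand it in.

```bash
python3 -c "
from h import *
print(close_job())"
```

```text
the job is handed in; nothing more can be done
None
```

I handed the job in with the chest looking locked: the bolt moved about 44 mm to its hard stop in the keeper, the catch looks sprung up again, and the arm is clear; `close_job()` returned no verdict.

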